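# Put the hole saws back on their pin rack in order of size

## Robot

A 7-joint arm with a two-finger parallel gripper is mounted at the origin on the work surface. World frame = base frame: x ahead of the robot, y to its left, z up, the work surface at z = 0. Lengths are in m, angles in rad, forces in N, time in s.
With the tool pointing down it reaches from about 0.4 to 0.85 m from the base axis. Payload 4.5 kg.
Tool frame: the origin (TCP) lies at the centre of the arm's flange, where the gripper is bolted on; the fingertips stand 166 mm ahead of it and the grasp point (between the pads) lies 147 mm ahead of it (r.grip_depth is the distance from the TCP to the grasp point, in m); z points along the fingers, y is the line along which they close (so a half turn about z gives the same grasp; the last joint's range is limited). The gripper opens to 88 mm and grips with 3 to 60 N. Pads are 18 mm wide; open, the fingers measure 123 mm over their backs; the gripper's body (75 mm by 187 mm) begins 45 mm behind the grasp point.
Start: joints at [-1.265, 0.689, -0.195, 1.565, 0.157, 0.902, -0.215], TCP at [0.168, 0.602, 0.405] pointing down, gripper open.
Joint ranges: [-3.01, 3.01], [-0.46, 2.08], [-1.47, 1.51], [0.13, 2.56], [-1, 4.14], [0.04, 2.09], [-2.66, 2.66]. Speed limits (rad/s): [2.57, 2.57, 3.14, 3.14, 3.14, 3.14, 3.14].

## Interface

Orientations are given as a unit quaternion [x, y, z, w].
In Python, from plant import status, cams, r, finder gives the robot as it stands.
- The arm moves only by the tool play_rows, never from a script. Its argument "rows" is a list of rows, each a list of 7 numbers: the opening in per cent of the stroke, from 0 (shut) to 100 (fully open), then the shift along the tool's x, y, z in m, then the turn, a rotation vector about the tool's x, y, z in degrees. A call has 1 to 8 rows; each row shifts and turns the commanded pose from where the row before left it, along the tool's axes as they then stand; what a row does not reach is not made up. A row lasts 1/8 s, in which the tool goes at most 62.5 mm and 10.7 degrees, less where a joint would pass 70% of its speed; a pose out of reach is approached as far as the arm can. A call with a gripper value outside its range is refused whole. The fingers move at their own pace and stop on an object; "grip_force" is the grip in N (left out, the last holds). Time passes only in rows, so rows that do not move let the fingers close. It gives the time, the measured TCP pose, the force, the opening and the grip force at its end, in the units of the state.
- status.get_state(): the state, without advancing time (a new reading comes with each control period).
- cams.snapshot(name): name is "side" or "top" or "wrist"; returns the picture (384x512x3 uint8, red, green, blue); there is no depth.
- cams.camera_params(name): a dict with "vfov" (degrees; the focal length in pixels is half the picture's height over the tangent of half this angle, whatever the lens; pixels are square), "cx", "cy" (the principal point, pixels), "R" (3x3) and "t" (3): a world point X has camera coordinates R X + t; the wrist camera has in their place "tool_from_camera" (4x4, takes a point from camera to tool coordinates, whose origin is the TCP and whose axes are the flange's). Camera axes: x right, y down, z forward; pixel columns grow to the right and rows downward; lengths in m; the calibration is good to about 2 mm. The wrist camera is an equidistant fisheye: a pixel r from the principal point sees the ray r / f radians off the axis. A picture is of the moment at which its call begins: read the wrist's pose just before it. camera_params takes no time and is no camera call.
- r.finish_job(): hands the job in; it is judged then, once.
Trained networks look in the newest picture that a camera, given by its name, has taken for a name from the list of things; names that differ only in an ending like _2 or _b are one class to them, and where a whole thing is asked for, a point or a joint stands for the part that bears it (a point fixed in the world has none). Each returns a list of dicts, best first, with "score" (0 to 1); they miss things now and then, are a little off and sometimes report something else, mostly with a low value. They report only what shows in the picture. A call takes as long as a camera call. They do not tell look-alikes from the thing itself.
- finder.spot_in(camera, label): "at" ([x, y, z] in m, in the coordinates of the camera as it stood for that picture, good to about 4 mm: the middle of the surface that is visible of it).
- finder.regions_of(camera, label): "mask" (384x512 bool, what is visible of it).
The state is a dict: "clock": time; "q": joint angles; "qd": joint speeds; "joint_torque": joint torques, N m; "tool_pos": TCP position; "eef_rot": TCP orientation; "contact_force": force on the tool from outside, world axes, zero at the start; "moment": the same for the moment, N m; "opening": opening from 0.0 (shut) to 1.0 (fully open); "finger_force": force on a finger pad.
Only numpy, scipy, OpenCV 4.12 (cv2) and the standard library are available. Lean on these libraries where they do the work, as an engineer would, in place of code of your own. Each camera call takes 0.05 s, during which the arm holds its last target. There are 200 camera calls.

## Task

The biggest and the smallest hole saw are already standing on the two ends of the wooden pin rack. Put the four loose hole saws from the bench on the four free pins between them, teeth down, so that the whole row runs in order of diameter from the biggest to the smallest; each must stand flat on the rack over its own pin. Leave the two end saws where they stand.

Things in the scene. Friction and masses are not known exactly. Their poses are not given: they have to be found in the camera images.
- saw_32_centre (a point): Hole saw, 32 mm outside diameter: dark steel cup 48 mm high, wall 2.5 mm, closed on top by a 6 mm back with a small dark centre hole, open underneath with bright teeth; 80 g. At the start it stands teeth down on the bench. The point is the centre of the cup, on its axis and half-way up (24 mm above the teeth); z is its axis, up.
- saw_40_centre (a point): Hole saw, 40 mm outside diameter: dark steel cup 48 mm high, wall 2.5 mm, closed on top by a 6 mm back with a small dark centre hole, open underneath with bright teeth; 110 g. At the start it stands teeth down on the bench. The point is the centre of the cup, on its axis and half-way up (24 mm above the teeth); z is its axis, up.
- saw_48_centre (a point): Hole saw, 48 mm outside diameter: dark steel cup 48 mm high, wall 2.5 mm, closed on top by a 6 mm back with a small dark centre hole, open underneath with bright teeth; 150 g. At the start it stands teeth down on the bench. The point is the centre of the cup, on its axis and half-way up (24 mm above the teeth); z is its axis, up.
- saw_57_centre (a point): Hole saw, 57 mm outside diameter: dark steel cup 48 mm high, wall 2.5 mm, closed on top by a 6 mm back with a small dark centre hole, open underneath with bright teeth; 200 g. At the start it stands teeth down on the bench. The point is the centre of the cup, on its axis and half-way up (24 mm above the teeth); z is its axis, up.
- saw_64_centre (a point): Hole saw, 64 mm outside diameter: dark steel cup 48 mm high, wall 2.5 mm, closed on top by a 6 mm back with a small dark centre hole, open underneath with bright teeth; it already stands over the pin at one end of the rack (which end varies) and stays there. The point is the centre of the cup, half-way up.
- saw_25_centre (a point): Hole saw, 25 mm outside diameter: dark steel cup 48 mm high, wall 2.5 mm, closed on top by a 6 mm back with a small dark centre hole, open underneath with bright teeth; it already stands over the pin at one end of the rack (which end varies) and stays there. The point is the centre of the cup, half-way up.
- pin_a: Bare upright steel pin, 10 mm diameter, 26 mm tall with a domed top: the first of the four free pins of the rack, counted from the rack's left end (+y, seen from the robot). Origin at its foot, on the rack's upper face (24 mm above the bench); y points along the row to the rack's left end, x across the rack, away from the robot, z up. The rack is a fixed wooden bar 470 x 70 x 24 mm with six pins in one row, 80 mm apart; the two end pins carry the 64 mm and the 25 mm saw.
- pin_b: Bare upright steel pin, 10 mm diameter, 26 mm tall with a domed top: the second of the four free pins of the rack, counted from the rack's left end (+y, seen from the robot). Origin at its foot, on the rack's upper face (24 mm above the bench); y points along the row to the rack's left end, x across the rack, away from the robot, z up. The rack is a fixed wooden bar 470 x 70 x 24 mm with six pins in one row, 80 mm apart; the two end pins carry the 64 mm and the 25 mm saw.
- pin_c: Bare upright steel pin, 10 mm diameter, 26 mm tall with a domed top: the third of the four free pins of the rack, counted from the rack's left end (+y, seen from the robot). Origin at its foot, on the rack's upper face (24 mm above the bench); y points along the row to the rack's left end, x across the rack, away from the robot, z up. The rack is a fixed wooden bar 470 x 70 x 24 mm with six pins in one row, 80 mm apart; the two end pins carry the 64 mm and the 25 mm saw.
- pin_d: Bare upright steel pin, 10 mm diameter, 26 mm tall with a domed top: the fourth of the four free pins of the rack, counted from the rack's left end (+y, seen from the robot). Origin at its foot, on the rack's upper face (24 mm above the bench); y points along the row to the rack's left end, x across the rack, away from the robot, z up. The rack is a fixed wooden bar 470 x 70 x 24 mm with six pins in one row, 80 mm apart; the two end pins carry the 64 mm and the 25 mm saw.
Not all that is in view belongs to the job. Leave any purple look-alike of the part that bears saw_57_centre alone. Leave any blue look-alike of the part that bears saw_32_centre alone.

How it is judged:
At the end, for the whole second after the job is handed in: From the 64 mm saw on, the free pins carry the 57, 48, 40 and 32 mm saw: axis within 22 mm of the pin, flat on the rack (centre 24 mm above its face, within 5 mm), upright within 7 degrees, let go, at rest. The 64 and 25 mm saws are upright, within 20 mm of their start (((horizontal distance between saw_64_centre and pin_a below 0.12 m and horizontal distance between saw_57_centre and pin_a below 0.022 m and z of saw_57_centre in the frame of pin_a between 0.019 and 0.029 m and horizontal distance between saw_48_centre and pin_b below 0.022 m and z of saw_48_centre in the frame of pin_b between 0.019 and 0.029 m and horizontal distance between saw_40_centre and pin_c below 0.022 m and z of saw_40_centre in the frame of pin_c between 0.019 and 0.029 m and horizontal distance between saw_32_centre and pin_d below 0.022 m and z of saw_32_centre in the frame of pin_d between 0.019 and 0.029 m) or (horizontal distance between saw_64_centre and pin_d below 0.12 m and horizontal distance between saw_57_centre and pin_d below 0.022 m and z of saw_57_centre in the frame of pin_d between 0.019 and 0.029 m and horizontal distance between saw_48_centre and pin_c below 0.022 m and z of saw_48_centre in the frame of pin_c between 0.019 and 0.029 m and horizontal distance between saw_40_centre and pin_b below 0.022 m and z of saw_40_centre in the frame of pin_b between 0.019 and 0.029 m and horizontal distance between saw_32_centre and pin_a below 0.022 m and z of saw_32_centre in the frame of pin_a between 0.019 and 0.029 m)) and angle between each of saw_57_centre, saw_48_centre, saw_40_centre, saw_32_centre, saw_64_centre, saw_25_centre's own z axis and vertical below 0.12 rad and linear speed of each of saw_57, saw_48, saw_40, saw_32, saw_64, saw_25 below 0.02 m/s and distance of each of saw_64_centre, saw_25_centre from where it was at the start of the episode below 0.02 m); the robot touches nothing.
It fails at once if an end saw (64 or 25 mm) is knocked or carried more than 25 mm from where it stood (distance of any of saw_64_centre, saw_25_centre from where it was at the start of the episode above 0.025 m).
It also fails if it takes over 88 s, if anything falls off the work surface, if the arm or the gripper's body presses on something with over 40 N, if the wrist force passes 120 N, or if a joint passes its speed limit or range.

## Working session

There is one attempt and no reset: what is moved stays moved. The work goes in short steps, Python scripts to look and compute and a tool call to move; the robot and the scene stay as the last step left them, time stands still between calls to the robot, and variables do not carry over. Pictures are saved under pics/ and viewed, at most 14 in all, crops included, and the job is handed in when it is done.

Besides the shell and the picture viewer there is one more tool, called after ">>>" by a JSON object that holds its "op" and its "data". play_rows: Moves the arm, as the interface text tells. Its arguments: {"type":"object","properties":{"rows":{"type":"array","items":{"type":"array","items":{"type":"number"}}},"grip_force":{"type":"number"}},"required":["rows"]}

```bash
mkdir -p pics; ls; cat > h.py <<'E'
import numpy as np, cv2
from plant import status, cams, r, finder
from scipy.spatial.transform import Rotation as Ro
def cam(n):
    p=cams.camera_params(n); p['f']=192/np.tan(np.radians(p['vfov'])/2); return p
def save(n,f):
    im=cams.snapshot(n); cv2.imwrite('pics/'+f,im[:,:,::-1]); return im
def toworld(n,X):
    p=cam(n)
    if n=='wrist':
        s=status.get_state(); T=np.array(p['tool_from_camera'])
        return Ro.from_quat(s['eef_rot']).apply(T[:3,:3]@X+T[:3,3])+s['tool_pos']
    return np.array(p['R']).T@(np.array(X)-p['t'])
def pix2plane(n,u,v,z):
    p=cam(n); d=np.array([(u-p['cx'])/p['f'],(v-p['cy'])/p['f'],1])
    R=np.array(p['R']);c=-R.T@p['t'];w=R.T@d
    return c+w*(z-c[2])/w[2]
def proj(n,X):
    p=cam(n); c=np.array(p['R'])@X+p['t']; return c[:2]/c[2]*p['f']+[p['cx'],p['cy']]
E
python3 - <<'E'
from h import *
save('top','top.png');save('side','side.png')
for n in('top','side'):
    p=cam(n);print(n,p['f'],p['cx'],p['cy'],-np.array(p['R']).T@p['t'],np.array(p['R']).round(2).tolist())
s=status.get_state();print(s['clock'],s['tool_pos'],s['eef_rot'],Ro.from_quat(s['eef_rot']).as_matrix().round(3))
print(cam('wrist'))
cams.snapshot('top')
for l in ['saw_57_centre','saw_48_centre','saw_40_centre','saw_32_centre','saw_64_centre','saw_25_centre','pin_a']:
    for d in finder.spot_in('top',l): print(l,round(d['score'],2),toworld('top',d['at']).round(3),proj('top',toworld('top',d['at'])).round(0))
E
```

```text
pics
top 352.3573877228458 254.63719347155322 185.31437438829047 [ 0.34518567 -0.06335418  1.02120089] [[0.03, -1.0, -0.01], [-0.98, -0.03, -0.17], [0.17, 0.02, -0.98]]
side 491.2088756876005 252.79630063305783 184.05871191815552 [0.4555142  0.81455659 0.78179278] [[-1.0, -0.04, -0.01], [-0.02, 0.65, -0.76], [0.04, -0.76, -0.65]]
0.1 [0.16774767 0.60176474 0.40401124] [ 1.35453493e-01  9.90783378e-01 -8.04807793e-04 -4.59163966e-05] [[-0.963  0.268 -0.   ]
 [ 0.268  0.963 -0.002]
 [-0.    -0.002 -1.   ]]
{'vfov': 65.70646984690485, 'cx': 256.8087397381996, 'cy': 191.7012415693719, 'tool_from_camera': array([[-5.66763280e-04, -9.57505444e-01, -2.88414639e-01,
         7.47620768e-02],
       [ 9.99999818e-01, -4.82572425e-04, -3.63010190e-04,
         7.57602433e-04],
       [ 2.08403281e-04, -2.88414792e-01,  9.57505543e-01,
         1.97383088e-02],
       [ 0.00000000e+00,  0.00000000e+00,  0.00000000e+00,
         1.00000000e+00]]), 'f': np.float64(297.3186396354542)}
saw_57_centre 0.93 [ 0.365 -0.275  0.045] [337. 243.]
saw_57_centre 0.83 [ 0.324 -0.375  0.048] [375. 259.]
saw_48_centre 0.75 [ 0.364 -0.275  0.045] [337. 243.]
saw_48_centre 0.62 [ 0.419 -0.11   0.047] [277. 221.]
saw_40_centre 0.54 [0.372 0.247 0.043] [147. 235.]
saw_32_centre 0.47 [0.5   0.073 0.048] [212. 190.]
saw_64_centre 0.77 [ 0.618 -0.185  0.075] [306. 149.]
saw_25_centre 0.67 [0.59  0.21  0.074] [164. 156.]
```

View pics/top.png

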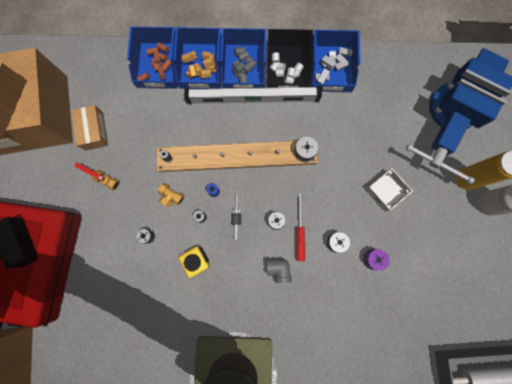

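View pics/side.png

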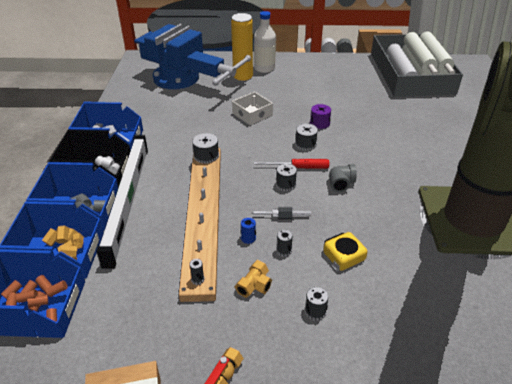

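The top view shows the grey saws at about (340,243), (277,220), (199,216) and (145,236). The 64 mm saw is at (307,148) and the 25 mm at (165,155). The pins lie near row 153, and the purple (378,260) and blue (212,190) look-alikes are to be left alone. Next I measure the diameters and pins more precisely.

```bash
python3 - <<'E'
from h import *
im=cv2.imread('pics/top.png')
a=im[140:275,130:390]
# rectify planes: saw tops z=.048 ; 
def rect(z,x0,x1,y0,y1,s=1000):
    W=[(x1,y1),(x1,y0),(x0,y0),(x0,y1)]
    src=np.float32([proj('top',np.array([x,y,z])) for x,y in W]);w=int((y1-y0)*s);h=int((x1-x0)*s)
    return cv2.warpPerspective(im,cv2.getPerspectiveTransform(src,np.float32([[0,0],[w,0],[w,h],[0,h]])),(w,h),flags=cv2.INTER_CUBIC)
C=[]
for (u,v) in [(340,242),(277,219),(145,235),(199,215)]:
    x,y,_=pix2plane('top',u,v,.048); c=rect(.048,x-.05,x+.05,y-.05,y+.05,2000)
    cv2.circle(c,(100,100),2,(0,0,255),-1)
    for k in range(0,200,20): cv2.line(c,(k,0),(k,6),(0,255,0),1);cv2.line(c,(0,k),(6,k),(0,255,0),1)
    cv2.putText(c,f'{x:.3f},{y:.3f}',(10,195),0,.5,(0,255,255),1);C.append(c)
p=rect(.048,.54,.68,-.25,.26,1560)
p=p[:,:800]
for k in range(0,51): cv2.line(p,(int(k*15.6),0),(int(k*15.6),5),(0,255,0),1)
for k in range(0,15): cv2.line(p,(0,int(k*15.6)),(5,int(k*15.6)),(0,255,0),1)
cv2.imwrite('pics/m.png',np.vstack([np.hstack(C),cv2.copyMakeBorder(p,0,0,0,800-p.shape[1],0)]))
E
```

```text
Traceback (most recent call last):
ValueError: all the input array dimensions except for the concatenation axis must match exactly, but along dimension 1, the array at index 0 has size 797 and the array at index 1 has size 800
```

```bash
python3 - <<'E'
from h import *
im=cv2.imread('pics/top.png')
def rect(z,x,y,hx,hy,s):
    W=[(x+hx,y+hy),(x+hx,y-hy),(x-hx,y-hy),(x-hx,y+hy)]
    src=np.float32([proj('top',np.array([a,b,z])) for a,b in W]);w=round(2*hy*s);h=round(2*hx*s)
    return cv2.warpPerspective(im,cv2.getPerspectiveTransform(src,np.float32([[0,0],[w,0],[w,h],[0,h]])),(w,h),flags=cv2.INTER_CUBIC)
C=[]
for (u,v) in [(340,242),(277,219),(145,235),(199,215)]:
    x,y,_=pix2plane('top',u,v,.048); c=rect(.048,x,y,.05,.05,2000)
    cv2.circle(c,(100,100),2,(0,0,255),-1)
    for k in range(0,200,20): cv2.line(c,(k,0),(k,6),(0,255,0),1);cv2.line(c,(0,k),(6,k),(0,255,0),1)
    cv2.putText(c,f'{x:.3f},{y:.3f}',(10,195),0,.5,(0,255,255),1);C.append(c[:200,:200] if c.shape[1]>=200 else cv2.resize(c,(200,200)))
p=rect(.048,.61,.0,.07,.25,1600)
for k in range(0,50): cv2.line(p,(k*16,0),(k*16,5+5*(k%5==0)),(0,255,0),1)
for k in range(0,14): cv2.line(p,(0,k*16),(5,k*16),(0,255,0),1)
cv2.imwrite('pics/m.png',np.vstack([np.hstack(C),cv2.resize(p,(800,224))]))
E
```

```text
(no output)
```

View pics/m.png

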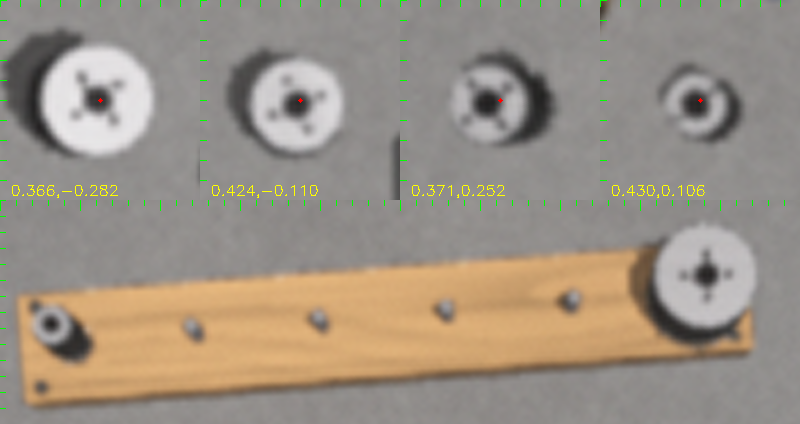

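>>> {"op": "play_rows", "data": {"rows": [[100, 0, 0, 0.018, 0, 0, 10.1], [100, 0, 0, 0.018, 0, 0, 10.1], [100, 0, 0, 0.018, 0, 0, 10.1], [100, 0, 0, 0.018, 0, 0, 10.1], [100, 0, 0, 0.018, 0, 0, 10.1], [100, 0, 0, 0.018, 0, 0, 10.1], [100, 0, 0, 0.018, 0, 0, 10.1], [100, 0, 0, 0, 0, 0, 0]], "grip_force": 20}}

```text
clock: 1.5
tool_pos: [0.1684, 0.602, 0.2779]
eef_rot: [0.683, 0.73, 0.0, 0.001]
contact_force: [1.6, 0.6, -1.2]
opening: 0.999
finger_force: 1.1
```

```bash
cat >> h.py <<'E'
def delta(x,y,z):
    s=status.get_state();R=Ro.from_quat(s['eef_rot'])
    Rt=np.array([[-.0713,.9975,0],[.9975,.0713,0],[0,0,-1]]).T
    turn=(R.inv()*Ro.from_matrix(Rt)).as_rotvec(degrees=True)
    print('t',round(s['clock'],2),'pos',s['tool_pos'].round(4) if hasattr(s['tool_pos'],'round') else s['tool_pos'],'shift',R.inv().apply(np.array([x,y,z])-s['tool_pos']).round(4),'turn',turn.round(2),'q',np.round(s['q'],2),'open',s['opening'],s['finger_force'])
E
python3 -c "
from h import *
delta(.370,.2575,.27)"
```

```text
t 1.5 pos [0.1684 0.602  0.2779] shift [-0.3571  0.1783  0.0086] turn [ 0.09  0.06 -0.29] q [-1.45  0.86  0.14  1.68 -0.19  0.62 -1.14] open 0.9985879645045087 1.1134913808200508
```

>>> {"op": "play_rows", "data": {"rows": [[100, -0.0446, 0.0223, 0.001, 0, 0, 0], [100, -0.0446, 0.0223, 0.001, 0, 0, 0], [100, -0.0446, 0.0223, 0.001, 0, 0, 0], [100, -0.0446, 0.0223, 0.001, 0, 0, 0], [100, -0.0446, 0.0223, 0.001, 0, 0, 0], [100, -0.0446, 0.0223, 0.001, 0, 0, 0], [100, -0.0446, 0.0223, 0.001, 0, 0, -0.3], [100, -0.0446, 0.0223, 0.001, 0, 0, 0]]}}

```text
clock: 2.5
tool_pos: [0.37, 0.257, 0.2715]
eef_rot: [0.68, 0.733, 0.001, -0.0]
contact_force: [0.4, 0.4, 0.5]
opening: 0.999
finger_force: 0.0
```

```bash
python3 -c "
from h import *
save('wrist','w1.png')
for d in finder.spot_in('wrist','saw_40_centre'): print(d['score'],toworld('wrist',d['at']))
delta(.370,.2575,.177)"
```

```text
0.78 [0.37171398 0.26086904 0.04803955]
t 2.6 pos [0.3719 0.2528 0.2715] shift [ 0.0051 -0.0017  0.0945] turn [ 0.06  0.16 -0.43] q [-0.7   0.73  0.01  2.2  -0.    0.22 -0.63] open 1.0064092321096962 0.0
```

View pics/w1.png

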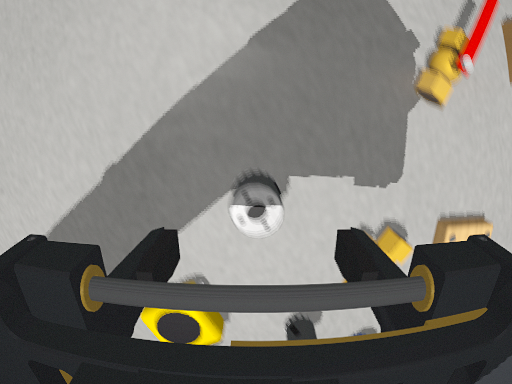

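The saw is centred between the fingers in the wrist picture, at (257,210), and there is nothing near the fingertips. I descend and grip.

>>> {"op": "play_rows", "data": {"rows": [[100, 0.003, -0.001, 0.03, 0, 0, -0.4], [100, 0.003, -0.001, 0.03, 0, 0, 0], [100, 0, 0, 0.022, 0, 0, 0], [100, 0, 0, 0.012, 0, 0, 0], [100, 0, 0, 0, 0, 0, 0]]}}

```text
clock: 3.22
tool_pos: [0.3736, 0.2696, 0.1818]
eef_rot: [0.678, 0.735, -0.006, -0.002]
contact_force: [0.7, -1.0, -0.5]
opening: 1.0
finger_force: 0.0
```

```bash
python3 -c "
from h import *
delta(.370,.258,.177)"
```

```text
t 3.23 pos [0.3736 0.2696 0.1818] shift [-0.0113 -0.0045  0.0049] turn [-0.61  0.28  0.55] q [-0.72  0.92 -0.01  2.19  0.16  0.04 -0.81] open 1.0001692851006931 0.0
```

The tool stopped short at the j6 limit. Leaning it about the closing axis is harmless for a cylinder, so I do that.

>>> {"op": "play_rows", "data": {"rows": [[100, 0.005, -0.002, 0, -0.6, -3.7, 0.5], [100, 0.004, -0.0015, 0, 0, -4, 0], [100, 0, 0, 0, 0, 0, 0]]}}

```text
clock: 3.6
tool_pos: [0.369, 0.2788, 0.1822]
eef_rot: [0.679, 0.731, -0.047, 0.051]
contact_force: [-0.6, -0.1, 0.6]
opening: 1.001
finger_force: 0.0
```

```bash
cat >> h.py <<'E'
def tip(x,y,z):
    s=status.get_state();R=Ro.from_quat(s['eef_rot']);g=R.apply([0,0,.147])+s['tool_pos']
    print('grasp pt',g.round(4),'err tool',R.inv().apply(np.array([x,y,z])-g).round(4))
E
python3 -c "
from h import *
delta(.370,.2785,.1796);tip(.370,.258,.034)"
```

```text
t 3.6 pos [0.369  0.2788 0.1822] shift [-0.0001  0.001   0.0026] turn [0.07 7.94 0.09] q [-0.85  0.94  0.11  2.15  0.14  0.15 -0.85] open 1.0012630147218062 0.0
grasp pt [0.3706 0.2586 0.0366] err tool [-0.0002 -0.0007  0.0026]
```

>>> {"op": "play_rows", "data": {"rows": [[20, 0, 0, 0, 0, 0, 0], [20, 0, 0, 0, 0, 0, 0], [20, 0, 0, 0, 0, 0, 0], [20, 0, 0, 0, 0, 0, 0]], "grip_force": 25}}

```text
clock: 4.1
tool_pos: [0.3697, 0.277, 0.1816]
eef_rot: [0.681, 0.729, -0.048, 0.051]
contact_force: [-0.5, 0.5, -1.0]
opening: 0.573
finger_force: 0.0
```

>>> {"op": "play_rows", "data": {"rows": [[20, 0, 0, 0, 0, 0, 0], [20, 0, 0, 0, 0, 0, 0], [20, 0, 0, 0, 0, 0, 0]]}}

```text
clock: 4.47
tool_pos: [0.3694, 0.2771, 0.1815]
eef_rot: [0.681, 0.729, -0.048, 0.052]
contact_force: [-0.2, -0.3, -0.2]
opening: 0.439
finger_force: 25.0
```

```bash
python3 -c "
from h import *
tip(.370,.258,.034)
T=8
c,s=np.cos(.1396),np.sin(.1396)
# pin_b placement, grasp height same above teeth
delta(.6056,.0519+.147*s,.27)"
```

```text
grasp pt [0.3708 0.2565 0.036 ] err tool [ 0.0018 -0.0007  0.0018]
t 4.47 pos [0.3694 0.2771 0.1815] shift [-0.2308  0.2215 -0.0566] turn [-0.01  8.08 -0.14] q [-0.85  0.94  0.11  2.16  0.14  0.15 -0.85] open 0.4388236520513273 25.010559029643673
```

>>> {"op": "play_rows", "data": {"rows": [[20, -0.0062, 0, -0.044, 0, 0, 0], [20, -0.0063, 0, -0.045, 0, 0, 0], [20, -0.0364, 0.0369, 0.0054, 0, 0, 0], [20, -0.0364, 0.0369, 0.0054, 0, 0, 0], [20, -0.0364, 0.0369, 0.0054, 0, 0, 0], [20, -0.0364, 0.0369, 0.0054, 0, 0, 0], [20, -0.0364, 0.0369, 0.0054, 0, 0, 0], [20, -0.0364, 0.0369, 0.0054, 0, 0, 0]]}}

```text
clock: 5.48
tool_pos: [0.6065, 0.0711, 0.2699]
eef_rot: [0.681, 0.729, -0.048, 0.051]
contact_force: [0.2, 1.1, -1.0]
opening: 0.436
finger_force: 25.0
```

>>> {"op": "play_rows", "data": {"rows": [[20, 0, 0, 0, 0, 0, 0], [20, 0, 0, 0, 0, 0, 0]]}}

```text
clock: 5.72
tool_pos: [0.605, 0.0727, 0.2696]
eef_rot: [0.681, 0.729, -0.048, 0.051]
contact_force: [-1.3, 0.2, -0.0]
opening: 0.441
finger_force: 25.0
```

```bash
python3 -c "
from h import *
s=np.sin(.1396)
delta(.6056,.0519+.147*s-.0015,.2055)
tip(.6056,.0504,.060)
save('wrist','w2.png');save('side','s2.png')
for d in finder.spot_in('side','saw_40_centre'): print(d['score'],toworld('side',d['at']))
for l in 'abcd':
  for d in finder.spot_in('side','pin_'+l): print(l,d['score'],toworld('side',d['at']).round(4))
  break
a=cv2.imread('pics/w2.png');b=cv2.imread('pics/s2.png')[80:320,120:320];cv2.imwrite('pics/c2.png',np.hstack([a[:360,100:420],cv2.resize(b,(300,360))]))
"
```

```text
t 5.72 pos [0.605  0.0727 0.2696] shift [0.0071 0.0006 0.0637] turn [-0.07  8.02 -0.14] q [-0.23  0.85 -0.01  1.72  0.26  0.61 -0.38] open 0.44140510775018427 25.010563379464656
grasp pt [0.6062 0.0522 0.124 ] err tool [ 0.0072 -0.0007  0.0637]
0.68 [0.60550545 0.07046371 0.12189501]
```

View pics/c2.png

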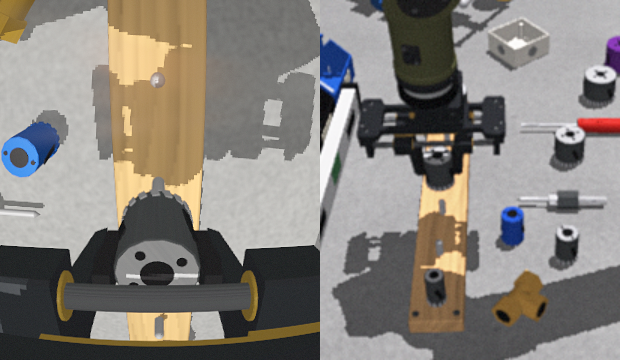

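The saw hangs upright at crop (157,265), in line with pins a (158,80), b (158,185) and c (160,325). Descending onto pin b.

>>> {"op": "play_rows", "data": {"rows": [[20, 0.0035, 0, 0.03, 0, 0, 0], [20, 0.0025, 0, 0.02, 0, 0, 0], [20, 0.001, 0, 0.011, 0, 0, 0], [20, 0, 0, 0.002, 0, 0, 0], [20, 0, 0, 0, 0, 0, 0]]}}

```text
clock: 6.55
tool_pos: [0.606, 0.0704, 0.2071]
eef_rot: [0.681, 0.729, -0.048, 0.052]
contact_force: [-0.0, 0.4, -0.0]
opening: 0.443
finger_force: 25.0
```

```bash
python3 -c "
from h import *
tip(.6056,.0504,.060)"
```

```text
grasp pt [0.6075 0.0499 0.0615] err tool [ 0.0009 -0.0019  0.0014]
```

>>> {"op": "play_rows", "data": {"rows": [[20, 0, 0, 0.002, 0, 0, 0], [70, 0, 0, 0, 0, 0, 0], [70, 0, 0, 0, 0, 0, 0], [70, 0, 0, 0, 0, 0, 0], [70, 0, 0, 0, 0, 0, 0], [70, 0, 0, -0.03, 0, 0, 0], [70, 0, 0, -0.04, 0, 0, 0], [70, 0, 0, -0.04, 0, 0, 0]]}}

```text
clock: 7.55
tool_pos: [0.6045, 0.0856, 0.3146]
eef_rot: [0.681, 0.729, -0.048, 0.051]
contact_force: [1.0, -0.0, 0.1]
opening: 0.699
finger_force: 0.0
```

>>> {"op": "play_rows", "data": {"rows": [[70, 0, 0, 0, 1.39, 0, 9.9], [70, 0, 0, 0, 1.39, 0, 9.9], [70, 0, 0, 0, 1.39, 0, 9.9], [70, 0, 0, 0, 1.39, 0, 9.9], [70, 0, 0, 0, 1.39, 0, 9.9], [70, 0, 0, 0, 1.39, 0, 9.9], [70, 0, 0, 0, 1.39, 0, 9.9], [70, 0, 0, 0, 1.39, 0, 9.9]]}}

```text
clock: 8.55
tool_pos: [0.6045, 0.0856, 0.3136]
eef_rot: [0.99, 0.119, -0.069, 0.009]
contact_force: [0.1, -0.5, -0.2]
opening: 0.693
finger_force: 0.0
```

>>> {"op": "play_rows", "data": {"rows": [[70, 0, 0, 0, 1.39, 0, 9.9], [70, 0, 0, 0, 0, 0, 0]]}}

```text
clock: 8.8
tool_pos: [0.6046, 0.0854, 0.3135]
eef_rot: [0.997, 0.035, -0.07, 0.003]
contact_force: [0.3, 0.2, 0.4]
opening: 0.698
finger_force: 0.0
```

```bash
cat >> h.py <<'E'
h=np.radians(-4.08)
def Rl(yaw_x, lean):  # tool x heading (deg), lean about tool y (deg)
    a=np.radians(yaw_x); x=np.array([np.cos(a),np.sin(a),0]); z=np.array([0,0,-1.]); 
    return Ro.from_matrix(np.array([x,np.cross(z,x),z]).T)*Ro.from_euler('y',lean,degrees=True)
def go(yaw,lean,x,y,z):
    s=status.get_state();R=Ro.from_quat(s['eef_rot']);Rt=Rl(yaw,lean)
    t=np.array([x,y,z])-Rt.apply([0,0,.147])
    print('t',round(s['clock'],2),'grasp',(R.apply([0,0,.147])+s['tool_pos']).round(4),'TCP shift',R.inv().apply(t-s['tool_pos']).round(4),'turn',(R.inv()*Rt).as_rotvec(degrees=True).round(2),'up',R.inv().apply([0,0,1]).round(3),'q67',np.round(s['q'][5:],2),'open',round(s['opening'],3),round(s['finger_force'],1))
E
python3 -c "
from h import *
go(4.08,-8,.4215,-.1085,.12)
save('side','s3.png');save('top','t3.png')
for l in ('side','top'):
  for d in finder.spot_in(l,'saw_40_centre'): print(l,d['score'],toworld(l,d['at']))
cv2.imwrite('pics/c3.png',cv2.resize(cv2.imread('pics/s3.png')[80:320,120:320],(500,600)))
"
```

```text
t 8.8 grasp [0.5842 0.0837 0.1679] TCP shift [-0.1675  0.1804  0.0722] turn [ 0.1  -0.01 -0.03] up [-0.139  0.002 -0.99 ] q67 [ 0.86 -1.42] open 0.698 0.0
side 0.61 [0.610181   0.06988022 0.05842266]
top 0.56 [0.59522505 0.04230078 0.06068845]
```

View pics/c3.png

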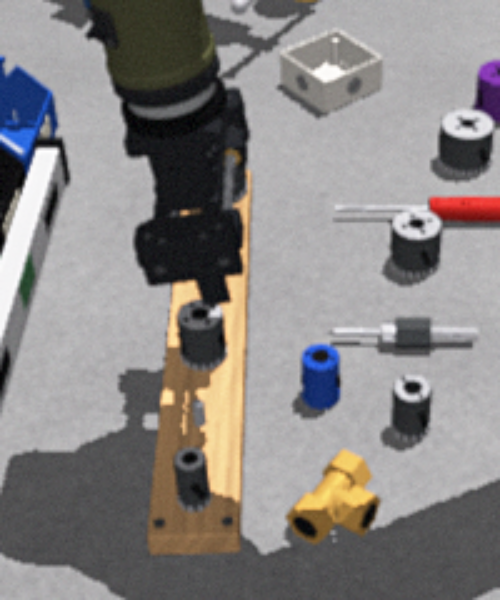

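The 40 mm saw stands flat over pin b at crop (200,335). Next is the 48 mm saw.

>>> {"op": "play_rows", "data": {"rows": [[100, -0.028, 0.03, 0.012, 0, 0, 0], [100, -0.028, 0.03, 0.012, 0, 0, 0], [100, -0.028, 0.03, 0.012, 0, 0, 0], [100, -0.028, 0.03, 0.012, 0, 0, 0], [100, -0.028, 0.03, 0.012, 0, 0, 0], [100, -0.028, 0.03, 0.012, 0, 0, 0], [100, 0, 0, 0, 0, 0, 0], [100, 0, 0, 0, 0, 0, 0]]}}

```text
clock: 10.0
tool_pos: [0.4419, -0.106, 0.266]
eef_rot: [0.997, 0.035, -0.069, 0.003]
contact_force: [0.4, 0.9, 0.4]
opening: 1.001
finger_force: 0.0
```

```bash
python3 -c "
from h import *
save('wrist','w4.png')
for d in finder.spot_in('wrist','saw_48_centre'): print(d['score'],toworld('wrist',d['at']))
go(4.08,-8,.4215,-.1085,.034)
"
```

```text
0.77 [ 0.43092234 -0.10886644  0.04817754]
t 10.1 grasp [ 0.4222 -0.1069  0.1204] TCP shift [0.0113 0.0016 0.0857] turn [ 0.05 -0.13  0.04] up [-0.137  0.001 -0.991] q67 [ 0.4  -1.06] open 1.001 0.0
```

View pics/w4.png

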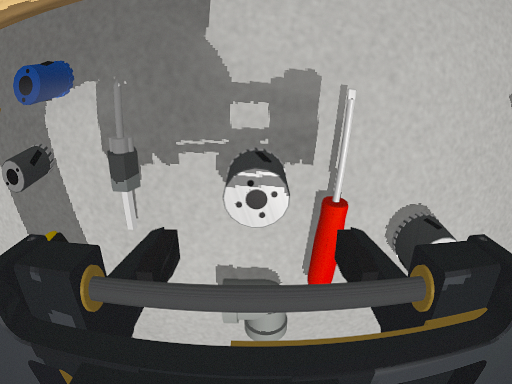

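The saw is centred at (256,198). The screwdriver handle near (325,235) is close to the right finger, so I narrow the opening to 72% before descending.

>>> {"op": "play_rows", "data": {"rows": [[72, 0.001, 0.0016, 0, 0, 0, 0], [72, 0, 0, 0, 0, 0, 0], [72, 0, 0, 0, 0, 0, 0], [72, 0.004, 0, 0.03, 0, 0, 0], [72, 0.004, 0, 0.03, 0, 0, 0], [72, 0.002, 0, 0.018, 0, 0, 0], [72, 0.0005, 0, 0.007, 0, 0, 0], [72, 0, 0, 0, 0, 0, 0]]}}

```text
clock: 11.1
tool_pos: [0.4409, -0.1081, 0.1801]
eef_rot: [0.997, 0.035, -0.07, 0.003]
contact_force: [-0.5, -0.3, 0.1]
opening: 0.722
finger_force: 0.0
```

```bash
python3 -c "
from h import *
go(4.08,-8,.4215,-.1085,.034)
"
```

```text
t 11.1 grasp [ 0.4205 -0.1097  0.0345] TCP shift [ 0.0012 -0.001   0.0003] turn [ 0.05 -0.   -0.11] up [-0.139  0.001 -0.99 ] q67 [ 0.2  -1.03] open 0.722 0.0
```

>>> {"op": "play_rows", "data": {"rows": [[20, 0.001, 0, 0, 0, 0, 0], [20, 0, 0, 0, 0, 0, 0], [20, 0, 0, 0, 0, 0, 0], [20, 0, 0, 0, 0, 0, 0], [20, 0, 0, 0, 0, 0, 0], [20, -0.0062, 0, -0.044, 0, 0, 0], [20, -0.0062, 0, -0.044, 0, 0, 0], [20, 0, 0, 0, 0, 0, 0]], "grip_force": 30}}

```text
clock: 12.1
tool_pos: [0.4424, -0.1082, 0.271]
eef_rot: [0.997, 0.034, -0.067, 0.004]
contact_force: [0.4, 0.3, -1.8]
opening: 0.541
finger_force: 30.0
```

```bash
python3 -c "
from h import *
go(4.08,-8,.6119,-.0287,.125)
"
```

```text
t 12.1 grasp [ 0.4228 -0.11    0.1253] TCP shift [ 0.1933 -0.0676 -0.0259] turn [ 0.15 -0.3  -0.14] up [-0.134  0.003 -0.991] q67 [ 0.41 -1.05] open 0.541 30.0
```

>>> {"op": "play_rows", "data": {"rows": [[20, 0.0386, -0.0135, -0.0052, 0, 0, 0], [20, 0.0386, -0.0135, -0.0052, 0, 0, 0], [20, 0.0386, -0.0135, -0.0052, 0, 0, 0], [20, 0.0386, -0.0135, -0.0052, 0, 0, 0], [20, 0.0386, -0.0135, -0.0052, 0, 0, 0], [20, 0, 0, 0, 0, 0, 0], [20, 0, 0, 0, 0, 0, 0]]}}

```text
clock: 12.98
tool_pos: [0.6302, -0.0275, 0.2662]
eef_rot: [0.997, 0.034, -0.071, 0.003]
contact_force: [-0.9, 0.0, -1.4]
opening: 0.544
finger_force: 30.0
```

```bash
python3 -c "
from h import *
go(4.08,-8,.6119,-.0287,.0585)
save('side','s5.png')
for d in finder.spot_in('side','saw_48_centre'): print(d['score'],toworld('side',d['at']))
"
```

```text
t 12.97 grasp [ 0.6093 -0.0291  0.1207] TCP shift [ 0.0109 -0.0002  0.0612] turn [ 0.06  0.18 -0.14] up [-0.142  0.001 -0.99 ] q67 [ 0.82 -1.25] open 0.544 30.0
0.6 [ 0.59620698 -0.01324271  0.1000793 ]
```

>>> {"op": "play_rows", "data": {"rows": [[20, 0.004, 0, 0.022, 0, 0, 0], [20, 0.004, 0, 0.022, 0, 0, 0], [20, 0.0025, 0, 0.012, 0, 0, 0], [20, 0.0005, 0, 0.004, 0, 0, 0], [20, 0, 0, 0, 0, 0, 0]]}}

```text
clock: 13.7
tool_pos: [0.634, -0.027, 0.2066]
eef_rot: [0.997, 0.035, -0.07, 0.003]
contact_force: [0.8, -0.5, -1.2]
opening: 0.544
finger_force: 30.0
```

```bash
python3 -c "
from h import *
go(4.08,-8,.6119,-.0287,.0585)
"
```

```text
t 13.7 grasp [ 0.6136 -0.0286  0.061 ] TCP shift [-0.0013  0.0001  0.0027] turn [ 0.06 -0.01 -0.12] up [-0.139  0.001 -0.99 ] q67 [ 0.72 -1.24] open 0.544 30.0
```

>>> {"op": "play_rows", "data": {"rows": [[20, -0.001, 0, 0.0025, 0, 0, 0], [68, 0, 0, 0, 0, 0, 0], [68, 0, 0, 0, 0, 0, 0], [68, 0, 0, 0, 0, 0, 0], [68, 0, 0, -0.03, 0, 0, 0], [68, 0, 0, -0.04, 0, 0, 0], [68, 0, 0, -0.03, 0, 0, 0], [68, 0, 0, 0, 0, 0, 0]]}}

```text
clock: 14.7
tool_pos: [0.6476, -0.0262, 0.3061]
eef_rot: [0.997, 0.035, -0.067, 0.003]
contact_force: [0.3, 0.4, 0.1]
opening: 0.681
finger_force: 0.0
```

```bash
python3 -c "
from h import *
go(4.08,-8,.4285,.1075,.12)
cams.snapshot('side')
for d in finder.spot_in('side','saw_48_centre'): print(d['score'],toworld('side',d['at']))
"
```

```text
t 14.7 grasp [ 0.6281 -0.0278  0.1604] TCP shift [-0.1818 -0.1487  0.065 ] turn [ 0.1  -0.35 -0.11] up [-0.133  0.002 -0.991] q67 [ 0.91 -1.27] open 0.681 0.0
0.82 [ 0.6110172  -0.01254122  0.06782678]
```

>>> {"op": "play_rows", "data": {"rows": [[68, -0.0303, -0.0248, 0.0108, 0, 0, 0], [68, -0.0303, -0.0248, 0.0108, 0, 0, 0], [68, -0.0303, -0.0248, 0.0108, 0, 0, 0], [68, -0.0303, -0.0248, 0.0108, 0, 0, 0], [68, -0.0303, -0.0248, 0.0108, 0, 0, 0], [68, -0.0303, -0.0248, 0.0108, 0, 0, 0], [68, 0, 0, 0, 0, -0.2, 0], [68, 0, 0, 0, 0, 0, 0]]}}

```text
clock: 15.8
tool_pos: [0.448, 0.109, 0.2638]
eef_rot: [0.997, 0.034, -0.071, 0.004]
contact_force: [0.3, 0.5, 0.4]
opening: 0.68
finger_force: 0.0
```

```bash
python3 -c "
from h import *
save('wrist','w6.png')
for d in finder.spot_in('wrist','saw_32_centre'): print(d['score'],toworld('wrist',d['at']))
go(4.08,-8,.4285,.1075,.034)
"
```

```text
0.9 [0.43503008 0.11201887 0.05113495]
0.83 [0.50438358 0.08232539 0.05284679]
t 15.9 grasp [0.4279 0.1069 0.1186] TCP shift [ 0.0123 -0.0005  0.0837] turn [ 0.09  0.11 -0.2 ] up [-0.141  0.002 -0.99 ] q67 [ 0.44 -1.38] open 0.683 0.0
```

View pics/w6.png

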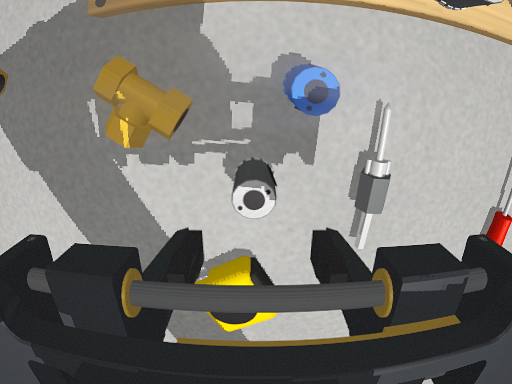

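The grey 32 mm saw is centred at (254,198), and the blue look-alike at (312,90) is clear of the fingers. Descending.

>>> {"op": "play_rows", "data": {"rows": [[68, 0.004, -0.0005, 0.03, 0, 0, 0], [68, 0.004, 0, 0.03, 0, 0, 0], [68, 0.003, 0, 0.018, 0, 0, 0], [68, 0.0005, 0, 0.006, 0, 0, 0], [68, 0, 0, 0, 0, 0, 0]]}}

```text
clock: 16.52
tool_pos: [0.4473, 0.1092, 0.1795]
eef_rot: [0.997, 0.034, -0.071, 0.003]
contact_force: [0.2, -1.0, -0.8]
opening: 0.683
finger_force: 0.0
```

```bash
python3 -c "
from h import *
go(4.08,-8,.4285,.1075,.034)
"
```

```text
t 16.52 grasp [0.4265 0.1076 0.034 ] TCP shift [ 0.0015  0.0004 -0.0003] turn [ 0.06  0.17 -0.17] up [-0.142  0.002 -0.99 ] q67 [ 0.24 -1.33] open 0.683 0.0
```

>>> {"op": "play_rows", "data": {"rows": [[10, 0.002, 0, 0, 0, 0, 0], [10, 0, 0, 0, 0, 0, 0], [10, 0, 0, 0, 0, 0, 0], [10, 0, 0, 0, 0, 0, 0], [10, 0, 0, 0, 0, 0, 0], [10, -0.0062, 0, -0.044, 0, 0, 0], [10, -0.0062, 0, -0.044, 0, 0, 0], [10, 0, 0, 0, 0, 0, 0]], "grip_force": 20}}

```text
clock: 17.52
tool_pos: [0.4498, 0.1101, 0.2702]
eef_rot: [0.997, 0.035, -0.069, 0.003]
contact_force: [0.6, 0.2, -1.5]
opening: 0.357
finger_force: 20.0
```

```bash
python3 -c "
from h import *
go(4.08,-8,.6006,.130,.125)
"
```

```text
t 17.52 grasp [0.4297 0.1085 0.1246] TCP shift [ 0.1706 -0.0095 -0.024 ] turn [ 0.03 -0.1  -0.1 ] up [-0.137  0.001 -0.991] q67 [ 0.45 -1.37] open 0.357 20.0
```

>>> {"op": "play_rows", "data": {"rows": [[10, 0.0341, -0.0019, -0.0048, 0, 0, 0], [10, 0.0341, -0.0019, -0.0048, 0, 0, 0], [10, 0.0341, -0.0019, -0.0048, 0, 0, 0], [10, 0.0341, -0.0019, -0.0048, 0, 0, 0], [10, 0.0341, -0.0019, -0.0048, 0, 0, 0], [10, 0, 0, 0, 0, 0, 0], [10, 0, 0, 0, 0, 0, 0]]}}

```text
clock: 18.4
tool_pos: [0.6191, 0.1312, 0.2661]
eef_rot: [0.997, 0.034, -0.073, 0.003]
contact_force: [-0.1, 0.5, -0.7]
opening: 0.36
finger_force: 20.0
```

```bash
python3 -c "
from h import *
go(4.08,-8,.6006,.130,.0585)
save('wrist','w7.png');save('side','s7.png')
a=cv2.imread('pics/w7.png');b=cv2.imread('pics/s7.png')[80:320,120:320];cv2.imwrite('pics/c7.png',np.hstack([a[:,80:430],cv2.resize(b,(320,384))]))
"
```

```text
t 18.4 grasp [0.5977 0.1295 0.1206] TCP shift [ 0.011  -0.0002  0.0611] turn [ 0.06  0.39 -0.13] up [-0.146  0.001 -0.989] q67 [ 0.84 -1.45] open 0.36 20.0
```

View pics/c7.png

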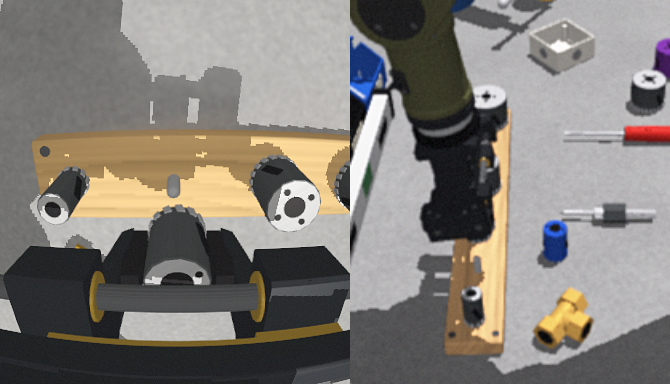

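Saw 32 hangs just in front of pin a, which shows at crop (173,185). I check the pin's position by ray.

```bash
cat >> h.py <<'E'
def wray(u,v,z):
    p=cam('wrist');s=status.get_state();R=Ro.from_quat(s['eef_rot']);T=np.array(p['tool_from_camera'])
    d=np.array([u-p['cx'],v-p['cy']]);rr=np.hypot(*d);a=rr/p['f']
    w=np.array([*(d/rr*np.sin(a)),np.cos(a)]);w=R.apply(T[:3,:3]@w);c=R.apply(T[:3,3])+s['tool_pos']
    return c+w*(z-c[2])/w[2]
E
python3 -c "
from h import *
print(wray(253.5,178,.049),wray(253,197,.026))
for d in finder.spot_in('wrist','pin_a'): print(d['score'],toworld('wrist',d['at']))
"
```

```text
[0.61223999 0.13353189 0.049     ] [0.58644461 0.13248462 0.026     ]
0.62 [0.60927688 0.13604025 0.05284496]
```

```bash
python3 -c "
from h import *
print(wray(253.5,197,.049),wray(253,177,.024), wray(253,187,.037))
"
```

```text
[0.59802048 0.13268696 0.049     ] [0.60290388 0.13361635 0.024     ] [0.60029342 0.13331099 0.037     ]
```

>>> {"op": "play_rows", "data": {"rows": [[10, 0.004, -0.002, 0.022, 0, 0, 0], [10, 0.004, 0, 0.022, 0, 0.3, 0], [10, 0.002, 0, 0.012, 0, 0, 0], [10, 0, 0, 0.004, 0, 0, 0], [10, 0, 0, 0, 0, 0, 0]]}}

```text
clock: 19.18
tool_pos: [0.6216, 0.1334, 0.2067]
eef_rot: [0.997, 0.035, -0.069, 0.003]
contact_force: [-1.1, -0.2, -0.7]
opening: 0.358
finger_force: 20.0
```

```bash
python3 -c "
from h import *
go(4.08,-8,.6006,.132,.0585)
"
```

```text
t 19.18 grasp [0.6015 0.1318 0.0611] TCP shift [-0.0002 -0.0001  0.0027] turn [ 0.06 -0.11 -0.12] up [-0.137  0.001 -0.991] q67 [ 0.73 -1.43] open 0.358 20.0
```

>>> {"op": "play_rows", "data": {"rows": [[10, 0, 0, 0.0025, 0, 0, 0], [58, 0, 0, 0, 0, 0, 0], [58, 0, 0, 0, 0, 0, 0], [58, 0, 0, 0, 0, 0, 0], [58, 0, 0, 0, 0, 0, 0], [58, 0, 0, -0.03, 0, 0, 0], [58, 0, 0, -0.04, 0, 0, 0], [58, 0, 0, -0.03, 0, 0, 0]]}}

```text
clock: 20.18
tool_pos: [0.6353, 0.1344, 0.3051]
eef_rot: [0.997, 0.035, -0.068, 0.003]
contact_force: [0.1, -0.1, -0.6]
opening: 0.577
finger_force: 0.0
```

```bash
python3 -c "
from h import *
go(4.08,-8,.366,-.2805,.14)
"
```

```text
t 20.18 grasp [0.6154 0.1328 0.1594] TCP shift [-0.2717  0.3952  0.0574] turn [ 0.06 -0.2  -0.12] up [-0.136  0.001 -0.991] q67 [ 0.93 -1.47] open 0.577 0.0
```

>>> {"op": "play_rows", "data": {"rows": [[100, -0.0339, 0.0494, 0.0072, 0, 0, 0], [100, -0.0339, 0.0494, 0.0072, 0, 0, 0], [100, -0.0339, 0.0494, 0.0072, 0, 0, 0], [100, -0.0339, 0.0494, 0.0072, 0, 0, 0], [100, -0.0339, 0.0494, 0.0072, 0, 0, 0], [100, -0.0339, 0.0494, 0.0072, 0, 0, 0], [100, -0.0339, 0.0494, 0.0072, 0, 0, 0], [100, -0.0339, 0.0494, 0.0072, 0, 0, 0]]}}

```text
clock: 21.18
tool_pos: [0.3856, -0.2806, 0.2841]
eef_rot: [0.997, 0.035, -0.068, 0.003]
contact_force: [0.3, -0.2, 0.3]
opening: 0.998
finger_force: 0.0
```

>>> {"op": "play_rows", "data": {"rows": [[100, 0, 0, 0, 1.39, 0, 9.9], [100, 0, 0, 0, 1.39, 0, 9.9], [100, 0, 0, 0, 1.39, 0, 9.9], [100, 0, 0, 0, 1.39, 0, 9.9], [100, 0, 0, 0, 1.39, 0, 9.9], [100, 0, 0, 0, 1.39, 0, 9.9], [100, 0, 0, 0, 1.39, 0, 9.9], [100, 0, 0, 0, 1.39, 0, 9.9]]}}

```text
clock: 22.18
tool_pos: [0.3866, -0.2791, 0.2841]
eef_rot: [0.784, -0.616, -0.053, -0.043]
contact_force: [0.1, -0.2, -0.5]
opening: 0.999
finger_force: 0.0
```

>>> {"op": "play_rows", "data": {"rows": [[100, 0, 0, 0, 1.39, 0, 9.9], [100, 0, 0, 0, 0, 0, 0]]}}

```text
clock: 22.42
tool_pos: [0.3864, -0.2791, 0.2841]
eef_rot: [0.73, -0.68, -0.05, -0.048]
contact_force: [-0.1, 0.7, 0.2]
opening: 1.0
finger_force: 0.0
```

```bash
python3 -c "
from h import *
save('wrist','w8.png')
for d in finder.spot_in('wrist','saw_57_centre'): print(d['score'],toworld('wrist',d['at']))
go(-85.92,-8,.366,-.2805,.12)
save('side','s8.png')
a=cv2.imread('pics/w8.png');b=cv2.imread('pics/s8.png')[80:320,120:320];cv2.imwrite('pics/c8.png',np.hstack([a[:,40:472],cv2.resize(b,(320,384))]))
"
```

```text
0.64 [ 0.32838581 -0.38006687  0.05252314]
0.59 [ 0.36778041 -0.28065477  0.04841822]
t 22.52 grasp [ 0.3854 -0.2588  0.1384] TCP shift [0.0228 0.0207 0.0154] turn [-0.11 -0.08  0.13] up [-0.138 -0.002 -0.99 ] q67 [ 0.6  -1.63] open 0.999 0.0
```

View pics/c8.png

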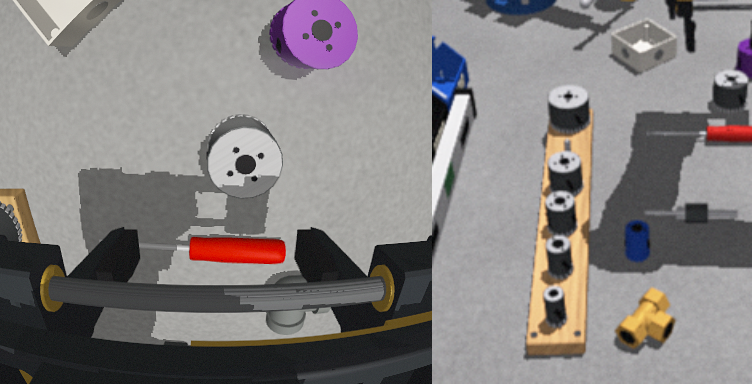

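The 48, 40 and 32 mm saws stand on their pins in the side view. The grey 57 mm saw is at wrist crop (245,160), and the purple one is well away. I line up on the grey saw.

>>> {"op": "play_rows", "data": {"rows": [[100, 0.0114, 0.01, 0.0077, 0, 0, 0], [100, 0.0114, 0.01, 0.0077, 0, 0, 0], [100, 0.0035, 0, 0.03, 0, 0, 0], [100, 0.0035, 0, 0.025, 0, 0, 0], [100, 0, 0, 0, 0, 0, 0], [100, 0, 0, 0, 0, 0, 0]]}}

```text
clock: 23.32
tool_pos: [0.3681, -0.3004, 0.2107]
eef_rot: [0.73, -0.68, -0.049, -0.048]
contact_force: [-0.1, 0.3, -0.2]
opening: 1.0
finger_force: 0.0
```

```bash
python3 -c "
from h import *
go(-85.92,-8,.3665,-.2805,.034)
"
```

```text
t 23.32 grasp [ 0.3671 -0.2802  0.0651] TCP shift [0.0048 0.0003 0.0308] turn [-0.15 -0.11 -0.02] up [-0.137 -0.003 -0.991] q67 [ 0.4  -1.49] open 1.0 0.0
```

>>> {"op": "play_rows", "data": {"rows": [[100, 0.0035, 0, 0.02, 0, 0, 0], [100, 0.0013, 0, 0.01, 0, 0, 0], [100, 0, 0, 0, 0, 0, 0], [30, 0, 0, 0, 0, 0, 0], [30, 0, 0, 0, 0, 0, 0], [30, 0, 0, 0, 0, 0, 0], [30, 0, 0, 0, 0, 0, 0], [30, 0, 0, 0, 0, 0, 0]], "grip_force": 40}}

```text
clock: 24.32
tool_pos: [0.3681, -0.3008, 0.18]
eef_rot: [0.73, -0.68, -0.05, -0.048]
contact_force: [-0.7, -0.8, 4.7]
opening: 0.643
finger_force: 40.0
```

```bash
python3 -c "
from h import *
go(-85.92,-8,.3665,-.2805,.034)
"
```

```text
t 24.32 grasp [ 0.367  -0.2806  0.0344] TCP shift [0.0001 0.0002 0.0004] turn [-0.13 -0.09 -0.05] up [-0.138 -0.002 -0.99 ] q67 [ 0.31 -1.49] open 0.643 40.0
```

>>> {"op": "play_rows", "data": {"rows": [[30, -0.0065, 0, -0.047, 0, 0, 0], [30, -0.0065, 0, -0.047, 0, 0, 0], [30, 0, 0, 0, 0, 0, 0]]}}

```text
clock: 24.7
tool_pos: [0.3686, -0.3013, 0.2768]
eef_rot: [0.73, -0.68, -0.047, -0.048]
contact_force: [1.1, -0.1, -1.9]
opening: 0.643
finger_force: 40.0
```

```bash
python3 -c "
from h import *
go(-85.92,-8,.6178,-.1075,.13)
"
```

```text
t 24.7 grasp [ 0.3679 -0.2816  0.1311] TCP shift [-0.1536 -0.2622  0.0234] turn [-0.3  -0.31 -0.01] up [-0.134 -0.005 -0.991] q67 [ 0.55 -1.62] open 0.643 40.0
```

>>> {"op": "play_rows", "data": {"rows": [[30, -0.0256, -0.0437, 0.0037, 0, 0, 0], [30, -0.0256, -0.0437, 0.0037, 0, 0, 0], [30, -0.0256, -0.0437, 0.0037, 0, 0, 0], [30, -0.0256, -0.0437, 0.0037, 0, 0, 0], [30, -0.0256, -0.0437, 0.0037, 0, 0, 0], [30, -0.0256, -0.0437, 0.0037, 0, 0, 0], [30, 0, 0, 0, 0, 0, 0], [30, 0, 0, 0, 0, 0, 0]]}}

```text
clock: 25.7
tool_pos: [0.6178, -0.1279, 0.2727]
eef_rot: [0.729, -0.68, -0.051, -0.047]
contact_force: [-0.3, -0.5, -1.5]
opening: 0.637
finger_force: 40.0
```

```bash
python3 -c "
from h import *
go(-85.92,-8,.6178,-.1075,.0585)
"
```

```text
t 25.7 grasp [ 0.6163 -0.1077  0.1271] TCP shift [ 0.0096 -0.0015  0.0679] turn [ 0.03 -0.06 -0.1 ] up [-0.138  0.001 -0.99 ] q67 [ 0.84 -2.23] open 0.637 40.0
```

>>> {"op": "play_rows", "data": {"rows": [[30, 0.004, -0.0015, 0.025, 0, 0, 0], [30, 0.003, 0, 0.025, 0, 0, 0], [30, 0.002, 0, 0.012, 0, 0, 0], [30, 0.0005, 0, 0.004, 0, 0, 0], [30, 0, 0, 0, 0, 0, 0]]}}

```text
clock: 26.32
tool_pos: [0.6203, -0.1285, 0.208]
eef_rot: [0.729, -0.681, -0.05, -0.048]
contact_force: [-0.5, 0.1, -1.7]
opening: 0.644
finger_force: 40.0
```

```bash
python3 -c "
from h import *
go(-85.92,-8,.6178,-.1075,.0585)
"
```

```text
t 26.32 grasp [ 0.6192 -0.1083  0.0624] TCP shift [-0.0001  0.001   0.004 ] turn [-0.15 -0.1  -0.1 ] up [-0.137 -0.002 -0.991] q67 [ 0.74 -2.16] open 0.644 40.0
```

>>> {"op": "play_rows", "data": {"rows": [[30, 0, 0.001, 0.0035, 0, 0, 0], [85, 0, 0, 0, 0, 0, 0], [85, 0, 0, 0, 0, 0, 0], [85, 0, 0, 0, 0, 0, 0], [85, -0.004, 0, -0.03, 0, 0, 0], [85, -0.0055, 0, -0.04, 0, 0, 0], [85, -0.0055, 0, -0.04, 0, 0, 0], [85, 0, 0, 0, 0, 0, 0]]}}

```text
clock: 27.32
tool_pos: [0.6201, -0.1286, 0.3187]
eef_rot: [0.73, -0.68, -0.047, -0.049]
contact_force: [-0.8, 0.5, 0.1]
opening: 0.849
finger_force: 0.0
```

>>> {"op": "play_rows", "data": {"rows": [[85, 0, -0.05, -0.02, 0, 0, 0], [85, 0, 0.05, 0, 0, 0, 0], [85, 0, 0.05, 0, 0, 0, 0], [85, 0, 0.05, 0, 0, 0, 0], [85, 0, 0.05, 0, 0, 0, 0], [85, 0, 0, 0, 0, 0, 0]]}}

```text
clock: 28.08
tool_pos: [0.4656, -0.1412, 0.3343]
eef_rot: [0.728, -0.682, -0.052, -0.047]
contact_force: [0.8, -0.8, 0.5]
opening: 0.85
finger_force: 0.0
```

```bash
python3 - <<'E'
from h import *
save('side','s9.png');a=cv2.imread('pics/s9.png')[100:310,160:300]
for n in (57,48,40,32,64,25):
    for d in finder.spot_in('side',f'saw_{n}_centre')[:2]: print(n,round(d['score'],2),toworld('side',d['at']).round(3))
save('top','t9.png');b=cv2.imread('pics/t9.png')[120:200,140:340]
cv2.imwrite('pics/c9.png',np.hstack([cv2.resize(a,(360,540)),cv2.copyMakeBorder(cv2.resize(b,(400,160)),190,190,0,0,cv2.BORDER_CONSTANT)]))
E
```

```text
57 0.72 [ 0.613 -0.091  0.066]
57 0.66 [ 0.321 -0.364  0.036]
48 0.92 [ 0.611 -0.015  0.067]
40 0.76 [0.609 0.067 0.059]
32 0.79 [0.504 0.088 0.035]
32 0.64 [0.596 0.145 0.06 ]
64 0.96 [ 0.624 -0.172  0.072]
25 0.8 [0.593 0.22  0.057]
```

View pics/c9.png

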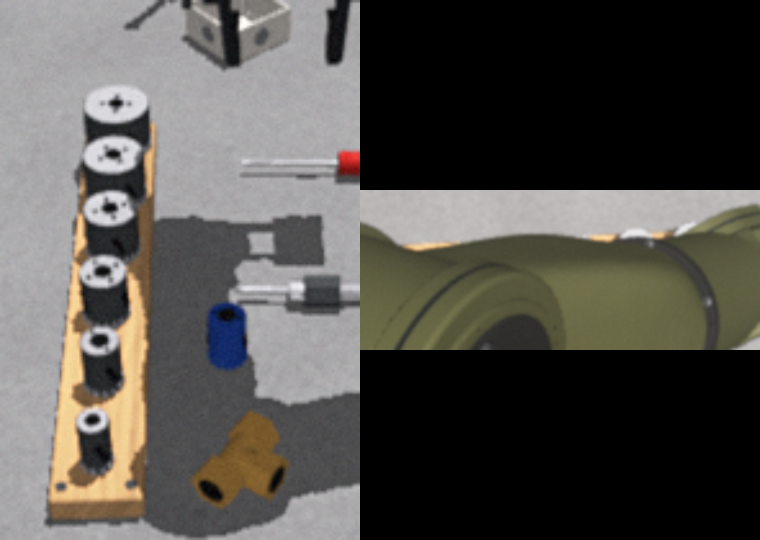

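The side view shows all six saws upright and flat in falling diameter along the rack. The arm is clear, so I hand in.

```bash
python3 -c "
from h import *
print(r.finish_job())"
```

```text
the job is handed in; nothing more can be done
None
```

I placed the 57, 48, 40 and 32 mm saws on the free pins in order from the 64 mm to the 25 mm saw and handed the job in at about 28 s; the last side view shows all six upright and flat, but no verdict came back.

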